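# Part the rinsed grinding balls from the mill seals on the tilting drain board

### The arm

A 7-joint arm with a two-finger parallel gripper is mounted at the origin on a cart in front of the work surface, level with it; the furniture and walls round the work are solid. World frame = base frame: x ahead of the robot, y to its left, z up, the work surface at z = 0. Lengths are in m, angles in rad, forces in N, time in s.
With the tool pointing down it reaches from about 0.425 to 0.925 m from the base axis. Payload 6.8 kg.
Tool frame: the origin (TCP) lies at the very end of the fingers, on their centre line; the grasp point (between the pads) lies 19 mm behind it; z points along the fingers, y is the line along which they close (so a half turn about z gives the same grasp; the last joint's range is limited). The gripper opens to 88 mm and grips with 3 to 60 N. Pads are 20 mm wide; open, the fingers measure 115 mm over their backs; the gripper's body (75 mm by 178 mm) begins 61 mm behind the grasp point.
Start: joints at [-1.292, 0.477, 0.022, 1.555, -0.011, 1.109, -0.083], TCP at [0.255, 0.625, 0.223] pointing down, gripper open.
Joint ranges: [-2.96, 2.96], [-0.34, 2.1], [-1.41, 1.46], [0.24, 2.44], [-1.37, 4.51], [0.17, 1.92], [-2.96, 2.96]. Speed limits (rad/s): [2.39, 2.39, 3.14, 3.14, 3.14, 3.14, 3.14].

### API

Orientations are given as a unit quaternion [w, x, y, z].
In Python, from workcell import r gives the robot as it stands.
- The arm moves only by the shell command python3 -m crank 'ROWS'. ROWS is a JSON object of lists of equal length, an entry for each row: "grip": the opening, from -1 (shut) to 1 (fully open); "delta_pos": the shift along the world's x, y, z in m, a list of three; "turn": the turn about the world's z in rad. In form: {"grip": [grip, ...], "delta_pos": [[x, y, z], ...], "turn": [turn, ...]}. A call has 1 to 12 rows; each row is the pose to reach, as a shift and turn from the pose commanded when the call began; what a row does not reach only later rows make up. A row lasts 1/8 s, in which the tool goes at most 62.5 mm and 10.7 degrees, less where a joint would pass 70% of its speed; a pose out of reach is approached as far as the arm can. A call with a gripper value outside its range is refused whole. The fingers move at their own pace and stop on an object; the grip force is fixed at half the most. Time passes only in rows, so rows that repeat a pose let the fingers close. It gives the time, the measured TCP pose, the force, the opening and the grip force at its end, in the units of the state.
- r.observe(): the state, without advancing time (a new reading comes with each control period).
- r.read_camera(name): name is "scene" or "top" or "wrist"; returns a dict with "frame" (384x512x3 uint8, red, green, blue), "depth" (384x512 float32, m along the optical axis (not along the pixel's ray), 0 where there is no reading), "fx", "fy", "cx", "cy" (pixels), "dist" ([k1, k2, p1, p2, k3] as OpenCV has them; the pictures are not rectified), "rvec" (rotation vector, rad) and "tvec" (3), from world to camera coordinates, as OpenCV has them; the wrist camera has in their place "T_tool_cam" (4x4, takes a point from camera to tool coordinates, whose origin is the TCP and whose axes are the flange's). Camera axes: x right, y down, z forward; pixel columns grow to the right and rows downward; lengths in m; the calibration is good to about 2 mm. A picture is of the moment at which its call begins: read the wrist's pose just before it.
- r.sign_off(): hands the job in; it is judged then, once.
Trained networks look in a picture, given as the dict that the camera call returned (one of the last four; its "shot" number tells which), for a name from the list of things; names that differ only in an ending like _2 or _b are one class to them, and where a whole thing is asked for, a point or a joint stands for the part that bears it (a point fixed in the world has none). Each returns a list of dicts, best first, with "p" (0 to 1); they miss things now and then, are a little off and sometimes report something else, mostly with a low value. They report only what shows in the picture. A call takes as long as a camera call. They do not tell look-alikes from the thing itself.
- r.boxes_of(picture, thing): "location" ([x, y, z] in m, in world coordinates, good to about 4 mm: the middle of the surface that is visible of it).
- r.cut_out(picture, thing): "region" (384x512 bool, what is visible of it).
The state is a dict: "time": time; "joint_positions": joint angles; "qvel": joint speeds; "tau": joint torques, N m; "tool_pos": TCP position; "orientation": TCP orientation; "ft_force": force on the tool from outside, world axes, zero at the start; "ft_torque": the same for the moment, N m; "width": finger opening in m; "gripper_force": force on a finger pad.
Only numpy, scipy, OpenCV 4.12 (cv2) and the standard library are available. Lean on these libraries where they do the work, as an engineer would, in place of code of your own. Each camera call takes 0.05 s, during which the arm holds its last target. There are 200 camera calls.

### The job

The rinsed parts of a ball mill lie mixed on the drain board. Lift the board by its grip to a slope of about 30 degrees and leave it standing there to drain, so that the four steel balls roll by themselves into the clear box while the two flat orange seals stay lying on the mat; the fingers must not touch the balls. Then pick the seals off the sloping board and put both in the round blue dish, leaving the tape, the timer and the wash bottle where they stand.

Things in the scene. Friction and masses are not known exactly. Their poses are not given: they have to be found in the camera images.
- board (a joint): slope of the tilting drain board in rad: 0 level (lower stop, its start), growing as the grip end is lifted, at most 1.05. A friction hinge holds it wherever it is let go; lifting at the grip takes about 10 N, pressing on the raised board with over 10 N lowers it. Balls begin to roll at about 0.2 rad (9 to 14 degrees); seals lie still up to 0.6 rad (35 degrees) and slide off on a steeper slope
- board_hinge (a point): middle of the board's hinge axis, just under its open edge, 66 mm above the worktop. Fixed axes that do not tilt: x level, from the open edge towards the grip end; y along the hinge; z up. The fixed metal stand reaches 91 mm to either side (105 mm at its black hinge knobs) and its posts by the hinge rise to 79 mm
- board_top (a point): middle of the board's dark grey ribbed rubber mat (upper face), 80 mm along x and 9 mm along z from the hinge; axes tilt with the board: x up-slope to the grip, y along the hinge, z square to the mat. The mat is 144 mm wide, from 92 mm down-slope (open edge, no rim) to 80 mm up-slope; metal rims 12 mm high, 4 mm thick on the other three sides
- board_grip (a point): centre of the black upright plate by which the board is lifted, 200 mm along x and 27 mm along z from the hinge; axes tilt as those of board_top. The plate is 10 mm thick (x), 56 mm wide (y), 40 mm high (z, 20 mm above and below this point), square to the board on a flat 62 mm wide tail; 31 mm free between it and the tray's back rim
- ball_0_center (a point): centre of a polished steel grinding ball, 20 mm diameter, 33 g; one of four lying on the board
- ball_1_center (a point): centre of a polished steel grinding ball, 20 mm diameter, 33 g; one of four lying on the board
- ball_2_center (a point): centre of a polished steel grinding ball, 20 mm diameter, 33 g; one of four lying on the board
- ball_3_center (a point): centre of a polished steel grinding ball, 20 mm diameter, 33 g; one of four lying on the board
- seal_0_centre (a point): centre (half-way up) of a flat orange seal disc, 36 mm diameter, 10 mm thick, about 18 g, z along the disc's axis; one of two lying flat on the mat
- seal_1_centre (a point): centre (half-way up) of a flat orange seal disc, 36 mm diameter, 10 mm thick, about 18 g, z along the disc's axis; one of two lying flat on the mat
- ball_box: open clear acrylic box under the board's open edge, 100 mm (x) by 160 mm (y), 50 mm high, walls and floor 3 mm; loose; origin at the centre of its underside, its y along the hinge
- dish: round open blue plastic dish for the seals, 142 mm over the rim, 34 mm high, floor 4 mm thick and about 112 mm across, wall 3 mm leaning outward; loose, 0.3 kg; origin at the centre of its underside
- pipette_stand (a point): middle, half-way up, of an empty pipette stand fixed left of the board: a 60 mm square foot, a thin post and a holder at the top, 230 mm high, within 45 mm of this point in plan; reach round or over it
- lamp_arm (a point): middle of the magnifier lamp's upper arm, a fixed level pair of bars right of and behind the board: 330 to 380 mm above the worktop, running 210 mm either way from this point along the diagonal x = y; keep the wrist to its left
- tape_roll: roll of cream masking tape lying flat, 86 mm diameter, 18 mm high, a bystander; origin at the centre of its underside
- timer: white bench timer lying flat, 64 x 64 x 19 mm, a bystander; origin at the centre of its underside
- wash_bottle: white wash bottle with a blue spout, 68 x 110 x 202 mm, a bystander; origin at the centre of its underside
There are look-alikes about, which are no part of the job. What is shaped like the part that bears seal_1_centre but black is not meant.

How it is judged:
By the outcome, as a careful person would: the job done as asked, in the order asked, and still so for the second after the job is handed in, with the robot touching nothing.
It also fails if it takes over 72 s, if anything falls off the work surface, if the arm or the gripper's body presses on something with over 40 N, if the wrist force passes 120 N, or if a joint passes its speed limit or range.

## Working session

There is one attempt and no reset: what is moved stays moved. The work goes in short steps, Python scripts to look and compute and a shell command to move; the robot and the scene stay as the last step left them, time stands still between calls to the robot, and variables do not carry over. Pictures are saved under pics/ and viewed, at most 10 in all, crops included, and the job is handed in when it is done.

```bash
mkdir -p pics && ls
cat > h.py <<'E'
from workcell import r
import numpy as np, cv2
def save(p,n): cv2.imwrite('pics/'+n+'.png', p['frame'][:,:,::-1])
def cam(p,st=None):
    "R,t world->cam"
    if 'rvec' in p: return cv2.Rodrigues(np.array(p['rvec'],float))[0], np.array(p['tvec'],float).ravel()
    from scipy.spatial.transform import Rotation as Ro
    q=st['orientation']; T=np.eye(4); T[:3,:3]=Ro.from_quat([q[1],q[2],q[3],q[0]]).as_matrix(); T[:3,3]=st['tool_pos']
    M=np.linalg.inv(T@np.array(p['T_tool_cam'])); return M[:3,:3],M[:3,3]
def cloud(p,mask,st=None):
    R,t=cam(p,st); v,u=np.nonzero(mask&(p['depth']>0)); d=p['depth'][v,u]
    K=np.array([[p['fx'],0,p['cx']],[0,p['fy'],p['cy']],[0,0,1]],float)
    n=cv2.undistortPoints(np.stack([u,v],1).astype(float).reshape(-1,1,2),K,np.array(p['dist'],float)).reshape(-1,2)
    return (np.c_[n*d[:,None],d]-t)@R
def proj(p,X,st=None):
    R,t=cam(p,st); K=np.array([[p['fx'],0,p['cx']],[0,p['fy'],p['cy']],[0,0,1]],float)
    return cv2.projectPoints(np.array(X,float).reshape(-1,1,3),cv2.Rodrigues(R)[0],t,K,np.array(p['dist'],float))[0].reshape(-1,2)
E
python3 - <<'E'
from h import *
s=r.observe(); print({k:np.round(v,3).tolist() for k,v in s.items()})
for c in ('top','scene'):
    p=r.read_camera(c); save(p,c+'0')
    for n in ['board','board_hinge','board_top','board_grip','ball_0_center','seal_0_centre','ball_box','dish','pipette_stand','lamp_arm','tape_roll','timer','wash_bottle']:
        try: print(c,n,[(np.round(b['location'],3).tolist(),round(b['p'],2)) for b in r.boxes_of(p,n)])
        except Exception as e: print(c,n,e)
E
```

```text
pics
{'time': 0.0, 'joint_positions': [-1.292, 0.478, 0.022, 1.556, -0.011, 1.109, -0.083], 'qvel': [0.001, 0.001, 0.0, 0.0, -0.001, -0.002, 0.0], 'tau': [-0.0, -58.287, 1.535, -27.261, -0.054, 0.017, 0.0], 'tool_pos': [0.254, 0.625, 0.222], 'orientation': [-0.0, 0.192, 0.981, -0.001], 'ft_force': [0.061, -0.006, 1.145], 'ft_torque': [0.006, -0.013, 0.015], 'gripper_force': 0.0, 'width': 0.088}
top board [([0.543, 0.088, 0.072], 0.62)]
top board_hinge [([0.539, 0.091, 0.073], 0.89)]
top board_top [([0.54, 0.084, 0.076], 0.79)]
top board_grip [([0.54, 0.096, 0.077], 0.93)]
top ball_0_center [([0.425, 0.33, 0.015], 0.58)]
top seal_0_centre [([0.542, 0.09, 0.077], 0.58), ([0.514, 0.072, 0.083], 0.43)]
top ball_box [([0.416, 0.039, 0.002], 0.6)]
top dish [([0.501, 0.42, 0.003], 0.77), ([0.542, 0.084, 0.076], 0.7)]
top pipette_stand it knows: ball_0_center, ball_1_center, ball_2_center, ball_3_center, ball_box, board, board_grip, board_hinge, board_top, dish, seal_0_centre, seal_1_centre, tape_roll, timer, wash_bottle
top lamp_arm it knows: ball_0_center, ball_1_center, ball_2_center, bal
[... 418 characters left out ...]
8], 0.93)]
scene ball_0_center [([0.607, 0.072, 0.089], 0.42)]
scene seal_0_centre []
scene ball_box [([0.454, 0.138, 0.027], 0.51)]
scene dish []
scene pipette_stand it knows: ball_0_center, ball_1_center, ball_2_center, ball_3_center, ball_box, board, board_grip, board_hinge, board_top, dish, seal_0_centre, seal_1_centre, tape_roll, timer, wash_bottle
scene lamp_arm it knows: ball_0_center, ball_1_center, ball_2_center, ball_3_center, ball_box, board, board_grip, board_hinge, board_top, dish, seal_0_centre, seal_1_centre, tape_roll, timer, wash_bottle
scene tape_roll [([0.42, 0.34, 0.025], 0.75)]
scene timer [([0.63, -0.156, 0.016], 0.48)]
scene wash_bottle [([0.701, -0.004, 0.099], 0.91)]
```

View pics/top0.png

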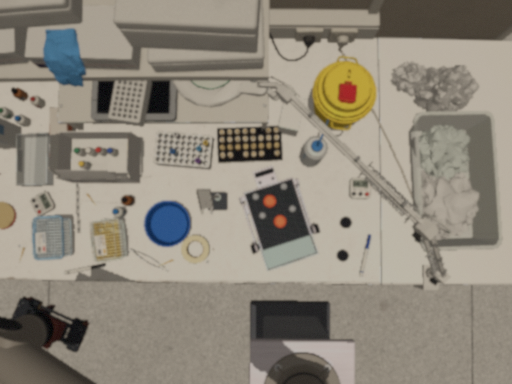

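View pics/scene0.png

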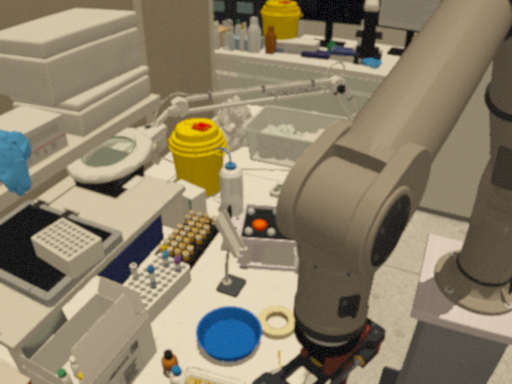

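The top view shows the board with its grip at about (264,173), its hinge edge near (287,240), and its knobs at (252,250) and (314,228). The seals are at (270,201) and (280,221), the box is at (290,250), the dish at (168,223), the tape at (195,248), the timer at (360,188) and the bottle at (316,148). The black decoys are at (346,222) and (343,255). I'll enlarge the board area and measure it.

Run:
```python
from h import *
p=r.read_camera('top')
f=p['frame']; x0,y0=190,155
c=f[y0:y0+125,x0:x0+165][:,:,::-1]
cv2.imwrite('pics/crop0.png',cv2.resize(c,None,fx=4.8,fy=4.8,interpolation=cv2.INTER_CUBIC))
np.savez('top0.npz',**{k:np.array(v) for k,v in p.items()})
hsv=cv2.cvtColor(f,cv2.COLOR_RGB2HSV)
org=((hsv[...,0]<14)&(hsv[...,1]>140)&(hsv[...,2]>120)); sub=np.zeros(org.shape,bool); sub[150:280,230:330]=1
n,l,s,cc=cv2.connectedComponentsWithStats((org&sub).astype(np.uint8))
for i in range(1,n):
    if s[i,4]>20: print('seal',cc[i],s[i,4],np.median(cloud(p,l==i),0).round(4))
dk=(hsv[...,2]<75)&sub
n,l,s,cc=cv2.connectedComponentsWithStats(dk.astype(np.uint8))
for i in range(1,n):
    if s[i,4]>8:
        P=cloud(p,l==i); m=P[:,:2].mean(0); rect=cv2.minAreaRect(P[:,:2].astype(np.float32)*1000)
        print('dark',cc[i].round(1),s[i,4],P.mean(0).round(4),'zmed',np.median(P[:,2]).round(3),rect)
bl=(hsv[...,0]>100)&(hsv[...,0]<125)&(hsv[...,1]>170); bl[:, :130]=0; bl[:,200:]=0; bl[:195]=0;bl[250:]=0
P=cloud(p,bl); print('dish',cv2.minEnclosingCircle(P[:,:2].astype(np.float32)), P[:,2].min(),P[:,2].max())
for u,v in [(212,199),(220,200),(205,192),(205,210),(346,222),(313,150),(316,150),(360,188),(195,248),(262,173)]:
    m=np.zeros(dk.shape,bool); m[v-1:v+2,u-1:u+2]=1; print((u,v),cloud(p,m).mean(0).round(3))
print(cam(p)[0].T@-cam(p)[1])
```

```text
seal [269.1875    200.7265625] 128 [0.5672 0.1031 0.0845]
seal [279.60629921 220.95275591] 127 [0.5094 0.0712 0.0841]
dark [253.4 155.4] 351 [0.7102 0.1508 0.0233] zmed 0.026 ((710.8839111328125, 145.85093688964844), (32.19114685058594, 152.41966247558594), 0.1487053483724594)
dark [263.4 172.5] 39 [0.6466 0.1197 0.1105] zmed 0.112 ((646.876220703125, 119.52570343017578), (5.6195197105407715, 45.17327880859375), 17.37164878845215)
dark [277.7 215.7] 2163 [0.525  0.0776 0.0748] zmed 0.075 ((529.9505615234375, 79.56787872314453), (165.36050415039062, 137.95436096191406), 18.140024185180664)
dark [316.4 227.8] 13 [ 0.4907 -0.0345  0.0786] zmed 0.078 ((490.30877685546875, -34.53665542602539), (18.21306800842285, 5.22454309463501), 17.893482208251953)
dark [252.9 248. ] 14 [0.431  0.1486 0.0782] zmed 0.079 ((430.94140625, 148.73162841796875), (18.10660743713379, 5.022258281707764), 14.720290184020996)
dish ((0.50133216381073, 0.41009271144866943), 0.06523391604423523) -0.005346572808511788 0.033921395153490456
(212, 199) [0.569 0.265 0.117]
(220, 200) [0.574 0.252 0.01 ]
(205, 192) [0.582 0.274 0.206]
(205, 210) [0.543 0.299 0.   ]
(346, 222) [ 0.509 -0.132  0.011]
(313, 150) [ 0.706 -0.018  0.149]
(316, 150) [ 0.704 -0.025  0.158]
(360, 188) [ 0.613 -0.175  0.016]
(195, 248) [ 0.427  0.328 -0.   ]
(262, 173) [0.645 0.124 0.109]
[0.47837122 0.11693872 1.43001752]
```

View pics/crop0.png

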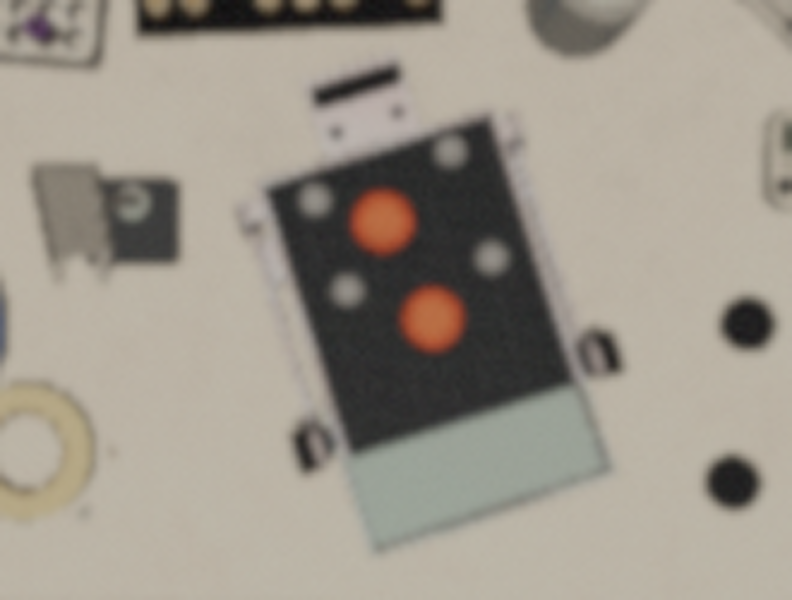

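The crop shows the seals at (383,220) and (433,320). The balls are in two side lanes at (316,200), (347,291), (450,150) and (490,258), and neither lane is blocked by a seal. The grip plate is at (355,85), and the board's yaw is about 18°. The pipette stand is around (0.575, 0.265). I'll check where the lamp is, then move to a spot above the grip.

```bash
python3 - <<'E'
from h import *
d=np.load('top0.npz'); p={k:d[k] for k in d}
P=cloud(p,np.ones((384,512),bool)); m=(P[:,2]>.3)&(P[:,2]<.4)&(P[:,0]>.3)&(P[:,0]<1)&(P[:,1]<.3)
Q=P[m]; dd=Q[:,0]-Q[:,1]; print(len(Q),Q.min(0),Q.max(0),np.percentile(dd,[2,10,50,90,98]))
m=(P[:,2]>.02)&(abs(P[:,0]-.57)<.08)&(abs(P[:,1]-.265)<.06);print('stand',P[m].min(0),P[m].max(0))
E
python3 -m crank '{"grip":[0.5,0.0,-0.1,-0.1,-0.1,-0.1,-0.1,-0.1,-0.1,-0.1,-0.1,-0.1],"delta_pos":[[0.02,-0.03,0.04],[0.06,-0.07,0.05],[0.10,-0.11,0.05],[0.13,-0.16,0.05],[0.16,-0.21,0.05],[0.18,-0.26,0.05],[0.20,-0.31,0.05],[0.23,-0.36,0.05],[0.27,-0.40,0.05],[0.32,-0.44,0.04],[0.36,-0.48,0.02],[0.39,-0.505,0.0]],"turn":[0,-0.1,-0.2,-0.3,-0.4,-0.5,-0.6,-0.7,-0.8,-0.865,-0.865,-0.865]}'
```

```text
5449 [ 0.44353209 -0.30529089  0.30002945] [0.99990663 0.29997843 0.39997277] [0.52959309 0.57307564 0.72649993 0.75933912 0.84358147]
stand [0.52852166 0.25468804 0.03760586] [0.59116084 0.29598238 0.22551858]
time: 2.75
tool_pos: [0.6464, 0.1172, 0.2224]
orientation: [0.001, 0.587, 0.81, 0.0]
ft_force: [0.9, 1.0, 0.1]
width: 0.0397
gripper_force: 0.0
```

Run:
```python
from h import *
s=r.observe(); p=r.read_camera('wrist'); save(p,'w1')
print(s['tool_pos'],s['joint_positions'])
h=np.array([.460,.057,.066]);a=np.deg2rad(18.2);ux=np.array([np.cos(a),np.sin(a),0]);uy=np.array([-np.sin(a),np.cos(a),0])
P=cloud(p,np.ones((384,512),bool),s); v,u=np.nonzero(p['depth']>0); hs=p['frame'].max(2)[v,u]
L=(P-h)@np.c_[ux,uy,[0,0,1]]
m=(L[:,2]>.035)&(L[:,2]<.055)&(L[:,0]>.16)&(L[:,0]<.25)&(abs(L[:,1])<.06)
print(m.sum()); 
if m.sum()>20:
    print(np.percentile(L[m],[3,50,97],axis=0).round(4), P[m].mean(0), cv2.minAreaRect((P[m][:,:2]*1000).astype(np.float32)), hs[m].mean())
```

```text
[0.64642161 0.11719536 0.22237791] [-0.56047491  0.46768322  0.40107224  1.62379662 -0.19876205  1.08976517
  0.21050485]
521
[[ 0.1945 -0.024   0.0418]
 [ 0.1996  0.0034  0.0467]
 [ 0.2039  0.0279  0.0483]] [0.64833779 0.12209401 0.11227604] ((649.4594116210938, 119.92242431640625), (10.363941192626953, 56.26270294189453), 18.110868453979492) 55.86180422264875
```

View pics/w1.png

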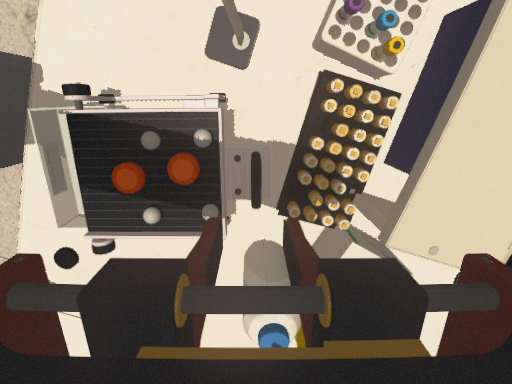

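The wrist view shows the plate at (256,180), lying along the finger gap direction. The measured plate centre is (0.6495, 0.120) with its top at 0.113. The bottle at (270,330) is clear of the fingers.

```bash
python3 -m crank '{"grip":[-0.1,-0.1,-0.1,-0.1,-0.1,-1,-1,-1,-1,-1],"delta_pos":[[0.003,0.003,-0.03],[0.003,0.003,-0.07],[0.003,0.003,-0.105],[0.003,0.003,-0.126],[0.003,0.003,-0.126],[0.003,0.003,-0.126],[0.003,0.003,-0.126],[0.003,0.003,-0.126],[0.003,0.003,-0.126],[0.003,0.003,-0.126]],"turn":[0,0,0,0,0,0,0,0,0,0]}'
```

```text
time: 4.05
tool_pos: [0.6482, 0.1233, 0.0975]
orientation: [0.0, 0.586, 0.81, 0.001]
ft_force: [0.6, 1.0, 6.4]
width: 0.01
gripper_force: 30.0
```

```bash
python3 -m crank '{"grip":[-1,-1,-1,-1,-1,-1,-1,-1,-1,-1,-1,-1],"delta_pos":[[-0.001,0,0.005],[-0.002,-0.001,0.010],[-0.003,-0.001,0.015],[-0.005,-0.0015,0.020],[-0.006,-0.002,0.025],[-0.008,-0.0025,0.030],[-0.0095,-0.003,0.034],[-0.011,-0.0035,0.039],[-0.013,-0.004,0.043],[-0.015,-0.005,0.048],[-0.015,-0.005,0.048],[-0.015,-0.005,0.048]],"turn":[0,0,0,0,0,0,0,0,0,0,0,0]}'
cat > st.py <<'E'
from h import *
import sys
p=r.read_camera('top'); save(p,sys.argv[1])
h=np.array([.460,.057,.066]);a=np.deg2rad(18.2);B=np.c_[[np.cos(a),np.sin(a),0],[-np.sin(a),np.cos(a),0],[0,0,1]]
f=p['frame']; P=cloud(p,np.ones((384,512),bool)); v,u=np.nonzero(p['depth']>0); c=f[v,u].astype(int); L=(P-h)@B
m=(c.max(1)<75)&(abs(L[:,1])<.065)&(L[:,0]>0)&(L[:,0]<.13)&(L[:,2]>-.01)&(L[:,2]<.13)
k=np.polyfit(L[m,0],L[m,2],1)
for _ in range(3):
    m2=m&(abs(L[:,2]-np.polyval(k,L[:,0]))<.005); k=np.polyfit(L[m2,0],L[m2,2],1)
print('slope',np.arctan(k[0]),m2.sum(),'off',k[1])
hsv=cv2.cvtColor(f,cv2.COLOR_RGB2HSV); org=((hsv[...,0]<14)&(hsv[...,1]>140)&(hsv[...,2]>100)); sub=np.zeros(org.shape,bool); sub[150:280,140:330]=1
n,l,s,cc=cv2.connectedComponentsWithStats((org&sub).astype(np.uint8))
for i in range(1,n):
    if s[i,4]>20:
        q=np.median(cloud(p,l==i),0); print('seal',cc[i].round(1),s[i,4],q.round(4),((q-h)@B).round(4))
E
python3 st.py t2
```

```text
time: 5.55
tool_pos: [0.6342, 0.1187, 0.1446]
orientation: [0.001, 0.586, 0.81, 0.001]
ft_force: [4.7, 1.3, -5.2]
width: 0.0116
gripper_force: 30.9
slope 0.2293041412453376 296 off 0.009228915930605538
```

```bash
python3 -m crank '{"grip":[-1,-1,-1,-1,-1,-1,-1,-1],"delta_pos":[[-0.001,0,0.003],[-0.002,-0.001,0.005],[-0.002,-0.001,0.005],[-0.002,-0.001,0.005],[-0.002,-0.001,0.005],[-0.002,-0.001,0.005],[-0.002,-0.001,0.005],[-0.002,-0.001,0.005]],"turn":[0,0,0,0,0,0,0,0]}'
python3 - <<'E'
from h import *
a=r.read_camera('scene')['frame']; b=r.read_camera('wrist')['frame']; t=r.read_camera('top')['frame'][140:280,200:360]
t=cv2.resize(t,(438,384)); w=cv2.resize(np.hstack([b,t]),(800,323)); cv2.imwrite('pics/c3.png',w[:,:,::-1])
E
```

```text
time: 6.6
tool_pos: [0.6322, 0.1181, 0.1492]
orientation: [0.001, 0.586, 0.811, 0.001]
ft_force: [6.5, 2.4, -7.9]
width: 0.0121
gripper_force: 31.1
```

View pics/c3.png

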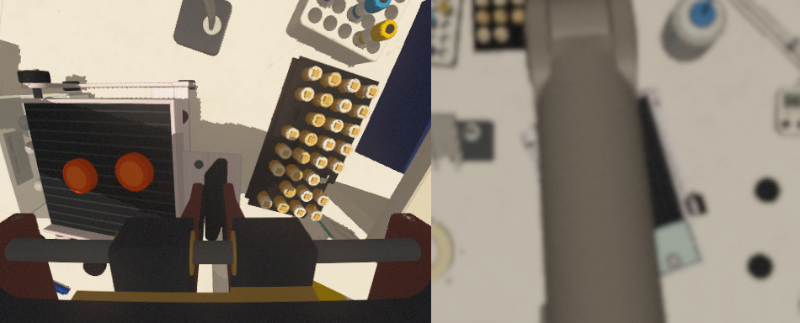

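The wrist view shows the two seals at (80,176) and (134,172), and all four balls have left the mat. One ball shows in the box at top-view (675,262). I'll carry on to about 30°.

```bash
python3 -m crank '{"grip":[-1,-1,-1,-1,-1,-1,-1,-1,-1,-1],"delta_pos":[[-0.002,-0.0007,0.005],[-0.004,-0.0014,0.010],[-0.007,-0.0022,0.015],[-0.010,-0.003,0.020],[-0.0135,-0.004,0.025],[-0.017,-0.0055,0.030],[-0.021,-0.007,0.036],[-0.026,-0.0085,0.042],[-0.026,-0.0085,0.042],[-0.026,-0.0085,0.042]],"turn":[0,0,0,0,0,0,0,0,0,0]}'
python3 st.py t4
```

```text
time: 8.0
tool_pos: [0.6066, 0.1096, 0.1924]
orientation: [0.002, 0.586, 0.811, 0.002]
ft_force: [5.2, 2.2, -0.6]
width: 0.0144
gripper_force: 32.0
slope 0.5106573919565425 83 off 0.009923104839015347
```

```bash
python3 -m crank '{"grip":[-0.1,-0.1,-0.1,-0.1,0.2,0.2,0.2,0.2,0.2,0.2,0.2,0.2],"delta_pos":[[0,0,0],[0,0,0],[0,0,0.03],[0,0,0.08],[0,0,0.08],[0,0,0.08],[-0.01,0,0.08],[-0.02,0,0.08],[-0.03,0,0.08],[-0.03,0,0.08],[-0.03,0,0.08],[-0.03,0,0.08]],"turn":[0,0,0,0.05,0.23,0.41,0.59,0.77,0.95,1.13,1.31,1.49]}'
python3 -m crank '{"grip":[0.2,0.2],"delta_pos":[[0,0,0],[0,0,0]],"turn":[0.081,0.081]}'
cat > ws.py <<'E'
from h import *
import sys
s=r.observe(); p=r.read_camera('wrist'); save(p,sys.argv[1])
print(s['tool_pos'],s['joint_positions'].tolist() if hasattr(s['joint_positions'],'tolist') else s['joint_positions'])
h=np.array([.460,.057,.066]);a=np.deg2rad(18.2);B=np.c_[[np.cos(a),np.sin(a),0],[-np.sin(a),np.cos(a),0],[0,0,1]]
f=p['frame']; hsv=cv2.cvtColor(f,cv2.COLOR_RGB2HSV)
P=cloud(p,np.ones((384,512),bool),s); v,u=np.nonzero(p['depth']>0); c=f[v,u].astype(int); L=(P-h)@B
m=(c.max(1)<90)&(abs(L[:,1])<.06)&(L[:,0]>0)&(L[:,0]<.13)&(L[:,2]>-.01)&(L[:,2]<.13)
k=np.polyfit(L[m,0],L[m,2],1)
for _ in range(5):
    m2=m&(abs(L[:,2]-np.polyval(k,L[:,0]))<.006); k=np.polyfit(L[m2,0],L[m2,2],1)
th=np.arctan(k[0]); print('slope',th,m2.sum(),'off',k[1])
org=((hsv[...,0]<12)&(hsv[...,1]>170)&(hsv[...,2]>90)); n,l,st,cc=cv2.connectedComponentsWithStats(org.astype(np.uint8))
for i in range(1,n):
    if st[i,4]>300:
        Q=cloud(p,l==i,s); q=(Q-h)@B
        bz=-q[:,0]*np.sin(th)+q[:,2]*np.cos(th); bx=q[:,0]*np.cos(th)+q[:,2]*np.sin(th)
        t=abs(bz-np.median(bz))<.004; ct,rad=cv2.minEnclosingCircle((np.c_[bx,q[:,1]][t]*1000).astype(np.float32))
        C=h+B@np.array([ct[0]/1000*np.cos(th)-.0*np.sin(th),ct[1]/1000,0])
        print('seal px',cc[i].round(0),st[i,4],'board x,y',np.round(ct,1),'r',round(rad,1),'z',np.median(bz).round(4))
        bxm=ct[0]/1000; w=h+B@np.array([bxm*np.cos(th)-.014*np.sin(th),ct[1]/1000,bxm*np.sin(th)+.014*np.cos(th)]); print('  centre world',w.round(4),'(if mat z 9mm)')
E
python3 ws.py w5
```

```text
time: 9.55
tool_pos: [0.5737, 0.1081, 0.271]
orientation: [-0.001, -0.122, 0.993, -0.0]
ft_force: [0.0, 0.5, 0.1]
width: 0.0527
gripper_force: 0.0
time: 9.8
tool_pos: [0.574, 0.1082, 0.2711]
orientation: [-0.001, -0.158, 0.987, -0.0]
ft_force: [0.3, 0.5, -0.2]
width: 0.0526
gripper_force: 0.0
[0.57395863 0.10817476 0.27112708] [-0.4031933820218203, 0.28526557171939704, 0.13714737113814052, 1.7287339956933747, -0.04243568361365168, 1.1322236382398663, 1.635350886019054]
slope 0.5048090522900406 10880 off 0.010954922688069017
seal px [240. 101.] 775 board x,y [53.2 -1. ] r 18.0 z 0.0195
  centre world [0.4981 0.0685 0.104 ] (if mat z 9mm)
seal px [249. 154.] 844 board x,y [117.2   9.6] r 18.0 z 0.0197
  centre world [0.548  0.0961 0.1349] (if mat z 9mm)
```

View pics/w5.png

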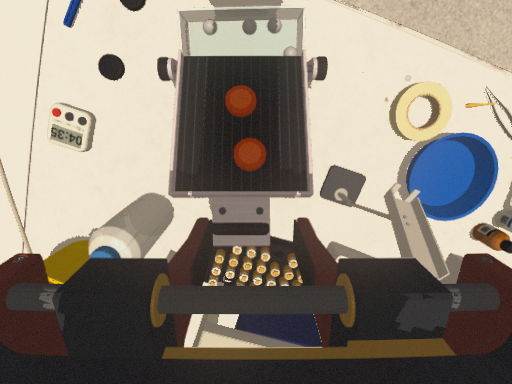

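The view shows all four balls in the box (210,27), (250,27), (274,27) and (291,53), and the seals at (240,101) and (249,154). The slope is holding at 0.505. I'll pick the upper seal now.

```bash
python3 -m crank '{"grip":[0.2,0.2,0.2,0.2,0.2,0.2],"delta_pos":[[-0.0325,-0.0145,0],[-0.0325,-0.0145,-0.06],[-0.0325,-0.0145,-0.10],[-0.0325,-0.0145,-0.12],[-0.0325,-0.0145,-0.127],[-0.0325,-0.0145,-0.127]],"turn":[0,0,0,0,0,0]}'
python3 - <<'E'
from h import *
p=r.read_camera('wrist'); cv2.imwrite('pics/w6.png',p['frame'][:,:,::-1])
E
```

```text
time: 10.6
tool_pos: [0.5422, 0.0941, 0.1448]
orientation: [-0.0, -0.159, 0.987, -0.0]
ft_force: [0.2, 1.1, 0.2]
width: 0.0525
gripper_force: 0.0
```

View pics/w6.png

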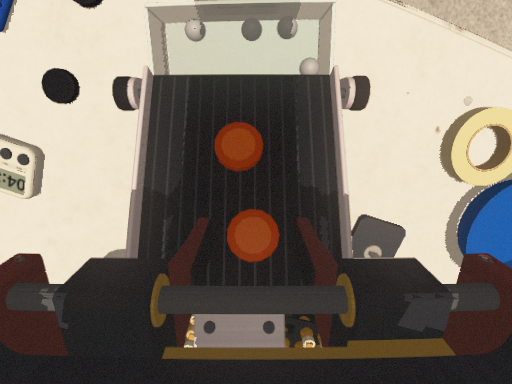

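The seal at (253,235) sits midway between the fingertips at (208,220) and (302,220). I'll go down and close.

```bash
python3 -m crank '{"grip":[0.2,0.2,0.2,-1,-1,-1,-1,-1],"delta_pos":[[0,0,-0.006],[0,0,-0.010],[0,0,-0.010],[0,0,-0.010],[0,0,-0.010],[0,0,-0.010],[0,0,-0.010],[0,0,-0.010]],"turn":[0,0,0,0,0,0,0,0]}'
```

```text
time: 11.65
tool_pos: [0.5422, 0.0942, 0.1348]
orientation: [0.0, -0.159, 0.987, 0.0]
ft_force: [-0.3, 0.6, 1.5]
width: 0.0336
gripper_force: 30.0
```

```bash
python3 -m crank '{"grip":[-1,-1,-1,-1,-1,-1],"delta_pos":[[0,0,0.01],[0,0,0.03],[0,0,0.06],[0,0,0.10],[0,0,0.135],[0,0,0.135]],"turn":[0,0,0,0,0,0]}'
python3 - <<'E'
from h import *
p=r.read_camera('wrist'); cv2.imwrite('pics/w7.png',p['frame'][:,:,::-1])
E
```

```text
time: 12.4
tool_pos: [0.5438, 0.0945, 0.2731]
orientation: [0.003, -0.159, 0.987, 0.0]
ft_force: [0.3, 0.3, -0.8]
width: 0.0338
gripper_force: 30.0
```

View pics/w7.png

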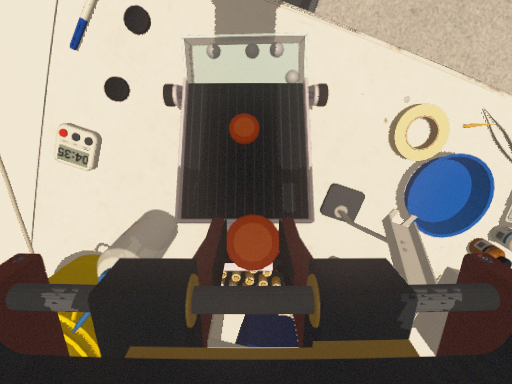

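The seal is held at (253,242), the other seal is at (244,128), and the dish is at (449,195). I'll fix the dish centre next.

```bash
cat > dish.py <<'E'
from h import *
s=r.observe(); p=r.read_camera('wrist')
hsv=cv2.cvtColor(p['frame'],cv2.COLOR_RGB2HSV); bl=((hsv[...,0]>100)&(hsv[...,0]<125)&(hsv[...,1]>150)&(hsv[...,2]>60)).astype(np.uint8)
n,l,st,cc=cv2.connectedComponentsWithStats(bl)
for i in range(1,n):
    if st[i,4]>1500:
        Q=cloud(p,l==i,s); 
        if abs(Q[:,1].mean()-.41)>.05: continue
        t=Q[Q[:,2]>.027]; A=np.c_[2*t[:,:2],np.ones(len(t))]; x=np.linalg.lstsq(A,(t[:,:2]**2).sum(1),rcond=None)[0]
        print('dish circle',x[:2],np.sqrt(x[2]+x[:2]@x[:2]),len(t),cv2.minEnclosingCircle(t[:,:2].astype(np.float32)),'floor z',np.percentile(Q[:,2],10))
E
python3 dish.py
```

```text
dish circle [0.50056057 0.40908866] 0.06634075465834084 1074 ((0.5007872581481934, 0.41034600138664246), 0.07067692279815674) floor z 0.0029902066927625127
```

```bash
python3 -m crank '{"grip":[-1,-1,-1,-1,-1,-1,-1,-1,-1,-1,-1,-1],"delta_pos":[[-0.01,0.03,0.02],[-0.02,0.08,0.025],[-0.03,0.13,0.025],[-0.035,0.18,0.025],[-0.035,0.23,0.02],[-0.03,0.28,0.0],[-0.0245,0.322,-0.04],[-0.0245,0.322,-0.10],[-0.0245,0.322,-0.15],[-0.0245,0.322,-0.20],[-0.0245,0.322,-0.21],[-0.0245,0.322,-0.21]],"turn":[0,0,0,0,0,0,0,0,0,0,0,0]}'
```

```text
time: 14.0
tool_pos: [0.5174, 0.4159, 0.0594]
orientation: [-0.001, -0.159, 0.987, -0.0]
ft_force: [-0.2, -0.3, -0.3]
width: 0.0338
gripper_force: 30.0
```

```bash
python3 dish.py
```

```text
dish circle [0.49782535 0.41070444] 0.06557776198546587 322 ((0.5009821057319641, 0.40939876437187195), 0.06884288787841797) floor z 0.003356213701231943
```

Over the dish. I'll lower, release and back out, opening only as far as needed.

```bash
python3 -m crank '{"grip":[-1,-1,-1,-0.1,-0.1,-0.05,-0.05,-0.05,-0.05,-0.05,-0.05,-0.05],"delta_pos":[[0,0,-0.02],[0,0,-0.036],[0,0,-0.036],[0,0,-0.036],[0,0,-0.036],[0,0,-0.036],[0,0,-0.01],[0,0,0.04],[0,0,0.10],[0,0,0.16],[0,0,0.21],[0,0,0.21]],"turn":[0,0,0,0,0,0,0,0,0,0,0,0]}'
```

```text
time: 15.55
tool_pos: [0.5196, 0.4178, 0.2754]
orientation: [0.004, -0.159, 0.987, 0.003]
ft_force: [-0.9, -0.6, -1.1]
width: 0.0418
gripper_force: 0.0
```

```bash
python3 -m crank '{"grip":[0,0.2,0.2,0.2,0.2,0.2,0.2,0.2,0.2],"delta_pos":[[0,-0.03,0.01],[0,-0.08,0.015],[0,-0.13,0.015],[0,-0.18,0.015],[0,-0.23,0.015],[0.01,-0.28,0.01],[0.022,-0.31,0],[0.022,-0.322,0],[0.022,-0.322,0]],"turn":[0,0,0,0,0,0,0,0,0]}'
python3 ws.py w8
```

```text
time: 16.68
tool_pos: [0.5392, 0.0943, 0.2694]
orientation: [-0.0, -0.159, 0.987, 0.0]
ft_force: [-0.6, 0.1, -0.3]
width: 0.0529
gripper_force: 0.0
[0.53917443 0.09429707 0.26942977] [-0.39308618239885906, 0.2225421210387642, 0.12583179956647944, 1.8137371357434326, -0.03132842351389462, 1.1079478268008127, 1.633125735147283]
slope 0.5056657241579794 11466 off 0.010877451467970837
seal px [243. 133.] 728 board x,y [52.8 -1.1] r 17.6 z 0.0195
  centre world [0.4978 0.0683 0.1038] (if mat z 9mm)
```

View pics/w8.png

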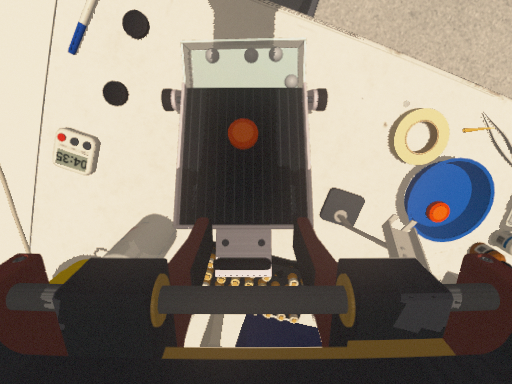

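The first seal lies flat in the dish at (438,212). The remaining one is at (243,133), and the slope is still 0.506. I'll pick that one now.

```bash
python3 -m crank '{"grip":[0.2,0.2,0.2,0.2,0.2,0.2,0.2],"delta_pos":[[-0.047,-0.027,0],[-0.047,-0.027,-0.06],[-0.047,-0.027,-0.11],[-0.047,-0.027,-0.145],[-0.047,-0.027,-0.156],[-0.047,-0.027,-0.156],[-0.047,-0.027,-0.156]],"turn":[0,0,0,0,0,0,0]}'
python3 ws.py w9
```

```text
time: 17.6
tool_pos: [0.4938, 0.0679, 0.1151]
orientation: [0.001, -0.159, 0.987, 0.0]
ft_force: [-0.2, -0.3, -0.1]
width: 0.0531
gripper_force: 0.0
[0.49376824 0.06785491 0.11508934] [-0.3585383731759579, 0.3292075918125699, 0.1157671339928848, 2.0791608172864056, -0.05619479842515206, 0.7334460039271475, 1.6832549792074245]
slope 0.503039118640041 17580 off 0.011068343734813925
seal px [252. 230.] 2128 board x,y [52.3 -1. ] r 17.8 z 0.0198
  centre world [0.4974 0.0683 0.1035] (if mat z 9mm)
```

```bash
python3 -m crank '{"grip":[0.2,0.2,0.2,-1,-1,-1,-1,-1],"delta_pos":[[-0.001,-0.001,-0.006],[-0.001,-0.001,-0.011],[-0.001,-0.001,-0.011],[-0.001,-0.001,-0.011],[-0.001,-0.001,-0.011],[-0.001,-0.001,-0.011],[-0.001,-0.001,-0.011],[-0.001,-0.001,-0.011]],"turn":[0,0,0,0,0,0,0,0]}'
```

```text
time: 18.65
tool_pos: [0.4917, 0.0662, 0.1027]
orientation: [0.0, -0.159, 0.987, 0.0]
ft_force: [0.5, -0.4, 0.4]
width: 0.0335
gripper_force: 30.0
```

```bash
python3 -m crank '{"grip":[-1,-1,-1,-1,-1,-1,-1,-1,-1,-1,-1,-1],"delta_pos":[[0,0,0.01],[0,0,0.03],[0,0,0.08],[0,0,0.13],[0,0.03,0.17],[-0.005,0.08,0.185],[-0.01,0.13,0.185],[-0.015,0.18,0.185],[-0.018,0.23,0.185],[-0.019,0.28,0.17],[-0.019,0.32,0.14],[-0.019,0.335,0.10]],"turn":[0,0,0,0,0,0,0,0,0,0,0,0]}'
python3 -m crank '{"grip":[-1,-1,-1,-1,-1,-1],"delta_pos":[[0,0,-0.04],[0,0,-0.09],[0,0,-0.13],[0,0,-0.14],[0,0,-0.14],[0,0,-0.14]],"turn":[0,0,0,0,0,0]}'
python3 - <<'E'
from h import *
s=r.observe();p=r.read_camera('wrist'); save(p,'w10')
hsv=cv2.cvtColor(p['frame'],cv2.COLOR_RGB2HSV); org=((hsv[...,0]<12)&(hsv[...,1]>170)&(hsv[...,2]>90)); n,l,st,cc=cv2.connectedComponentsWithStats(org.astype(np.uint8))
for i in range(1,n):
    if st[i,4]>200: print(cc[i].round(),st[i,4],np.median(cloud(p,l==i,s),0).round(4))
E
```

```text
time: 20.15
tool_pos: [0.4721, 0.4047, 0.2031]
orientation: [0.001, -0.161, 0.987, 0.001]
ft_force: [0.1, 0.3, -0.9]
width: 0.0335
gripper_force: 30.0
time: 20.9
tool_pos: [0.4737, 0.4022, 0.0647]
orientation: [0.001, -0.159, 0.987, 0.001]
ft_force: [-0.5, 0.0, -0.5]
width: 0.0336
gripper_force: 30.0
[252. 246.] 2650 [0.4787 0.4048 0.0699]
```

```bash
python3 -m crank '{"grip":[-1,-1,-1,-0.1,-0.1,-0.05,-0.05,-0.05,-0.05,-0.05,-0.05,-0.05],"delta_pos":[[-0.003,-0.001,-0.02],[-0.003,-0.001,-0.041],[-0.003,-0.001,-0.041],[-0.003,-0.001,-0.041],[-0.003,-0.001,-0.041],[-0.003,-0.001,-0.041],[-0.003,-0.001,-0.015],[-0.003,-0.001,0.04],[-0.003,-0.001,0.10],[-0.003,-0.001,0.16],[-0.003,-0.001,0.21],[-0.003,-0.001,0.21]],"turn":[0,0,0,0,0,0,0,0,0,0,0,0]}'
python3 -m crank '{"grip":[0,0,0,0,0,0],"delta_pos":[[-0.02,0.03,0.0],[-0.05,0.07,0.0],[-0.08,0.11,0.0],[-0.11,0.15,0.0],[-0.12,0.17,0],[-0.12,0.17,0]],"turn":[0,0,0,0,0,0]}'
python3 - <<'E'
from h import *
t=r.read_camera('top')['frame'][130:280,140:370]; s=r.read_camera('scene')['frame']
cv2.imwrite('pics/c11.png',np.hstack([cv2.resize(t,(460,300),interpolation=cv2.INTER_CUBIC),cv2.resize(s,(340,300))])[:,:,::-1])
E
python3 st.py t11
```

```text
time: 22.45
tool_pos: [0.4714, 0.4018, 0.278]
orientation: [0.004, -0.159, 0.987, 0.003]
ft_force: [0.1, 0.4, -0.2]
width: 0.0416
gripper_force: 0.0
time: 23.2
tool_pos: [0.3488, 0.5706, 0.2716]
orientation: [-0.0, -0.16, 0.987, -0.001]
ft_force: [0.6, -0.7, 0.1]
width: 0.0436
gripper_force: 0.0
slope 0.5036851034425714 1953 off 0.010096197867450793
seal [165.8 215.1] 75 [0.5266 0.4168 0.0135] [ 0.1756  0.321  -0.0525]
seal [170.6 230.7] 77 [0.478  0.4018 0.0143] [ 0.1248  0.3219 -0.0517]
```

View pics/c11.png

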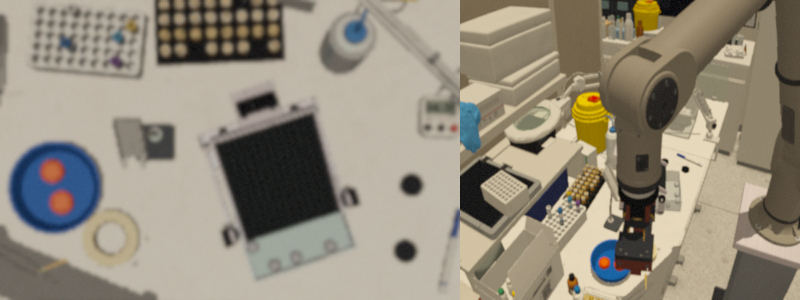

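The picture shows both seals flat in the dish at (52,170) and (61,202). The four balls are in the box near (253,248), (275,265), (297,258) and (331,246), and the board stands at 0.504 rad. The tape, timer and bottle haven't moved. I'll hand it in.

```bash
python3 -c "
from workcell import r
print(r.sign_off())"
```

```text
the job is handed in; nothing more can be done
None
```

I handed the job in after about 23 s of the 72 s allowed: the board stands at about 29° (0.50 rad), all four balls rolled into the clear box untouched by the fingers, both orange seals lie flat in the blue dish, and the tape, timer and bottle stayed where they were.

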